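# Tip the rinse tray and lay the sight glass on its gasket

## Robot

A 6-joint arm with a two-finger parallel gripper is mounted at the origin on a cart in front of the work surface, level with it; the furniture and walls round the work are solid. World frame = base frame: x ahead of the robot, y to its left, z up, the work surface at z = 0. Lengths are in mm, angles in rad, forces in N, time in s.
With the tool pointing down it reaches from about 200 to 875 mm from the base axis. Payload 3.4 kg.
Tool frame: the origin (TCP) lies at the very end of the fingers, on their centre line; the grasp point (between the pads) lies 19 mm behind it; z points along the fingers, y is the line along which they close (so a half turn about z gives the same grasp; the last joint's range is limited). The gripper opens to 94 mm and grips with 3 to 60 N. Pads are 16 mm wide; open, the fingers measure 119 mm over their backs; the gripper's body (75 mm by 177 mm) begins 78 mm behind the grasp point.
Start: joints at [1.106, 0.276, 1.505, -0, 1.361, -0.121], TCP at [193.833, 541.382, 205.493] pointing down, gripper open.
Joint ranges: [-2.89, 2.89], [-0.75, 2.08], [0.22, 2.7], [-1.18, 4.32], [0.11, 2.71], [-2.7, 2.7]. Speed limits (rad/s): [2.57, 2.57, 3.14, 3.14, 3.14, 3.14].

## Interface

Orientations are given as a 3x3 rotation matrix whose columns are the frame's x, y, z axes.
In Python, from cell import robot, vision gives the robot as it stands. The module is installed in compiled form; this text tells all that it offers.
- The arm moves only by the shell command python3 -m inch 'ROWS' [FORCE]. ROWS is text: rows parted by semicolons, each of 7 numbers parted by spaces: the shift along the world's x, y, z in m, then the turn, a rotation vector about the world's x, y, z in degrees, then the opening, from 0 (shut) to 1 (fully open). A call has 1 to 12 rows; each row shifts and turns the commanded pose from where the row before left it; what a row does not reach is not made up. A row lasts 1/12 s, in which the tool goes at most 41.7 mm and 7.16 degrees, less where a joint would pass 70% of its speed; a pose out of reach is approached as far as the arm can. A call with a gripper value outside its range is refused whole. The fingers move at their own pace and stop on an object; FORCE is the grip in N (left out, the last holds). Time passes only in rows, so rows that do not move let the fingers close. It gives the time, the measured TCP pose, the force, the opening and the grip force at its end, in the units of the state.
- robot.get_obs(): the state, without advancing time (a new reading comes with each control period).
- vision.capture(name): name is "scene" or "top" or "wrist"; returns a dict with "color" (480x640x3 uint8, red, green, blue), "camera_matrix" (3x3 intrinsics, pixels), "rvec" (rotation vector, rad) and "tvec" (3), from world to camera coordinates, as OpenCV has them. Camera axes: x right, y down, z forward; pixel columns grow to the right and rows downward; lengths in mm; the calibration is good to about 2 mm. A picture is of the moment at which its call begins. There is no depth.
- robot.finish_job(): hands the job in; it is judged then, once.
Trained networks look in the newest picture that a camera, given by its name, has taken for a name from the list of things; names that differ only in an ending like _2 or _b are one class to them, and where a whole thing is asked for, a point or a joint stands for the part that bears it (a point fixed in the world has none). Each returns a list of dicts, best first, with "conf" (0 to 1); they miss things now and then, are a little off and sometimes report something else, mostly with a low value. They report only what shows in the picture. A call takes as long as a camera call. They do not tell look-alikes from the thing itself.
- vision.look_for(camera, label): "centre" ([column, row] in pixels, amid what is visible of it).
The state is a dict: "clock": time; "joint_pos": joint angles; "dq": joint speeds; "tau": joint torques, N m; "tool_pos": TCP position; "orientation": TCP orientation; "ft_force": force on the tool from outside, world axes, zero at the start; "moment": the same for the moment, N m; "gripper_width": finger opening in mm; "gripper_force": force on a finger pad.
Only numpy, scipy, OpenCV 4.12 (cv2) and the standard library are available. Lean on these libraries where they do the work, as an engineer would, in place of code of your own. Each camera call takes 0.05 s, during which the arm holds its last target. There are 200 camera calls.

## Task

The long sight glass of the reactor window lies at the handle end of the blue tip-up rinse tray, where there is no room for fingers beside it. Without pushing the glass, lift the tray by its handle until the glass slides down home into the low corner, against both walls, between the finger slots, then lower the tray gently back to level. Take the glass by its long edges through the finger slots, and lay it flat on the black gasket of the window flange, centred and lined up lengthwise, set down gently; do not drop the glass, and leave the timer, the bottle and the petri dish where they stand.

Things in the scene. Friction and masses are not known exactly. Their poses are not given: they have to be found in the camera images.
- rinse_tray (a joint): Hinge of the blue tip-up tray, rad: 0 level, resting on a rubber bumper (start); grows as the handle end is lifted; hard stop at 0.6. About 2 N at the handle lifts it. Nothing holds it up: let go, it falls back by its weight (0.45 kg). The glass begins to slide at 0.1 to 0.25 rad; at 0.5 it runs right into the low corner within about a second.
- tray_hinge (a point): Middle of the hinge pin, fixed, 26 mm under the tray's underside. Axes: x along the level tray towards its handle, y across it towards the side of the low corner, z up. The hinge axis is level but skewed: direction (-0.426, -0.905, 0) in these axes; turning right-handed about it lifts the handle, so the tray tips towards its -x, +y corner.
- tray_handle (a point): Middle of the handle: a round steel bar, 12 mm thick, straight for 76 mm along the tray's y, 34 mm outside the end wall, free all round. With the tray level it is at (217, 0, 56) mm from tray_hinge in that point's axes, 92 mm above the bench. Turns with the tray.
- tray_stand: Aluminium stand, fixed to the bench, origin under the tray's middle, axes as tray_hinge. The tray on it is 230 x 88 mm inside with 3 mm walls standing 16 mm above its floor; the floor is 65 mm above the bench when level and 3 mm thick. The stand's plate under it is 12 mm high, 215 x 84 mm.
- tray_corner (a point): Point on the tray's floor under the middle of the glass when that is home in the low corner, touching the end wall (65 mm away along -x) and the +y wall (32 mm away); the -y wall is 56 mm away. Axes as tray_hinge, turning with the tray; from the hinge (15, 12, 29) mm when level. The finger slots are centred on this point's x.
- slot_middle (a point): On the tray's floor, midway between the two finger slots. Each slot is 46 mm wide along the tray and cut through the side wall and through the floor, from 18 mm either side of this point outwards, so fingertips can reach down past the glass to 12 mm below the floor there. Axes as tray_corner.
- sight_glass: Loose sight glass: clear pane fused in a steel rim, obround (straight long sides, half-round ends), 130 x 64 mm, 8 mm thick, about 0.16 kg. Origin at the centre of its underside; x along its length (both ways alike), z up. At the start it lies flat on the floor at the tray's handle end.
- window_flange: Steel window flange, fixed to the bench: obround plate 176 x 110 mm, 10 mm thick, with a raised neck and black gasket, 126 x 60 mm, round a 110 x 44 mm opening. Origin at the centre of its underside; x along its length (both ways alike), z up.
- gasket_top (a point): Middle of the gasket's upper face, where the middle of the glass's underside belongs, 27 mm above the bench and 17 mm above the flange plate, so fingertips beside the glass have that much room. Axes as window_flange.
- timer: White bench timer, 25 x 66 x 60 mm high, standing; origin at the centre of its underside. Bystander.
- bottle_100: Small clear reagent bottle with a blue cap, 47 mm in diameter, 98 mm high; origin at the centre of its underside. Bystander.
- petri: Petri dish with pink medium, 60 mm in diameter, 15 mm high; origin at the centre of its underside. Bystander.
Mind the look-alikes: they are no part of the job. What is shaped like the sight_glass but green is not meant.

How it is judged:
By the outcome, as a careful person would: the job done as asked, in the order asked, and still so for the second after the job is handed in, with the robot touching nothing.
It also fails if it takes over 61 s, if anything falls off the work surface, if the arm or the gripper's body presses on something with over 40 N, if the wrist force passes 120 N, or if a joint passes its speed limit or range.

## Working session

There is one attempt and no reset: what is moved stays moved. The work goes in short steps, Python scripts to look and compute and a shell command to move; the robot and the scene stay as the last step left them, time stands still between calls to the robot, and variables do not carry over. Pictures are saved under pics/ and viewed, at most 10 in all, crops included, and the job is handed in when it is done.

```bash
mkdir -p pics; cat > h.py <<'E'
import numpy as np, cv2
from cell import robot, vision
def cap(n,f=None):
    c=vision.capture(n)
    if f: cv2.imwrite('pics/'+f,c['color'][:,:,::-1])
    return c
def ray(c,px,z):
    R=cv2.Rodrigues(np.array(c['rvec'],float))[0];t=np.array(c['tvec'],float).ravel()
    d=R.T@np.linalg.inv(c['camera_matrix'])@np.array([px[0],px[1],1.]);o=-R.T@t
    return o+d*(z-o[2])/d[2]
def proj(c,p):
    return cv2.projectPoints(np.array(p,float).reshape(-1,3),np.array(c['rvec'],float),np.array(c['tvec'],float),np.array(c['camera_matrix'],float),None)[0].reshape(-1,2)
E
python3 - <<'E'
from h import *
for n in ['top','scene']:
    c=cap(n,n+'1.png')
    for l,z in [('rinse_tray',65),('tray_handle',92),('tray_stand',65),('sight_glass',73),('window_flange',15),('timer',30),('bottle_100',50),('petri',8)]:
        for r in vision.look_for(n,l)[:3]:
            print(n,l,np.round(r['centre']),round(r['conf'],2),np.round(ray(c,r['centre'],z)))
print(robot.get_obs())
E
```

```text
top rinse_tray [263. 282.] 0.93 [481. 159.  65.]
top tray_handle [267. 279.] 0.63 [484. 150.  92.]
top tray_stand [277. 290.] 0.64 [465. 134.  65.]
top sight_glass [246. 304.] 0.91 [437. 191.  73.]
top sight_glass [159. 243.] 0.87 [555. 363.  73.]
top window_flange [459. 282.] 0.98 [ 491. -231.   15.]
top timer [413. 201.] 0.7 [ 655. -140.   30.]
top bottle_100 [373. 200.] 0.57 [650. -55.  50.]
top petri [363. 284.] 0.81 [485. -37.   8.]
top petri [276. 290.] 0.65 [472. 138.   8.]
top petri [245. 302.] 0.42 [446. 202.   8.]
scene rinse_tray [266. 252.] 0.75 [463. 139.  65.]
scene tray_handle [264. 239.] 0.83 [471. 150.  92.]
scene tray_stand [261. 260.] 0.57 [437. 126.  65.]
scene sight_glass [246. 243.] 0.9 [447. 190.  73.]
scene sight_glass [239. 210.] 0.9 [522. 308.  73.]
scene window_flange [405. 350.] 0.74 [ 486. -240.   15.]
scene timer [413. 278.] 0.56 [ 656. -143.   30.]
scene bottle_100 [385. 256.] 0.95 [655. -64.  50.]
scene petri [327. 299.] 0.8 [491. -30.   8.]
scene petri [413. 278.] 0.7 [ 679. -132.    8.]
{'clock': 0.9, 'joint_pos': array([ 1.10598476e+00,  2.75884080e-01,  1.50488110e+00, -1.80204554e-05,
        1.36070174e+00, -1.20999571e-01]), 'dq': array([ 0.00033413,  0.00089354, -0.00028633, -0.00013701, -0.00134081,
        0.00102836]), 'tau': array([-2.46037899e-05, -4.04457414e+01, -2.37498683e+01,  7.02502043e-02,
        2.49535195e-02, -4.29189271e-06]), 'tool_pos': array([193.85073692, 541.38338201, 205.50964574]), 'orientation': array([[-9.41477832e-01,  3.37074897e-01,  7.21152232e-05],
       [ 3.37074904e-01,  9.41477827e-01,  1.04494301e-04],
       [-3.26724779e-05,  1.22687300e-04, -9.99999992e-01]]), 'ft_force': array([-0.19440822,  0.39209845, -0.31104273]), 'moment': array([ 0.03814762, -0.06566399,  0.02033123]), 'gripper_force': 0.0, 'gripper_width': 94.20576128423423}
```

View pics/top1.png

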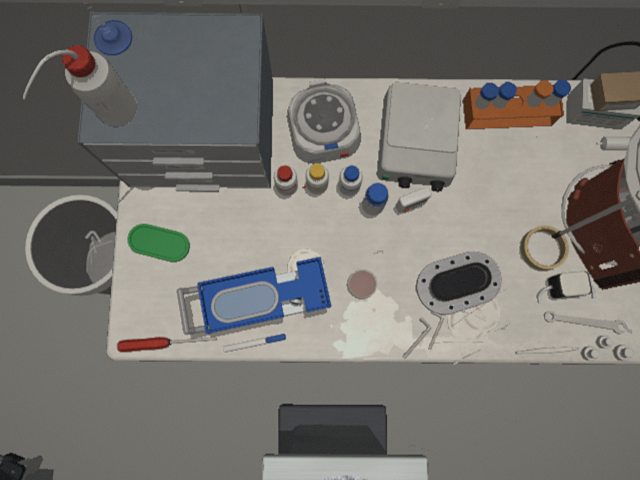

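View pics/scene1.png

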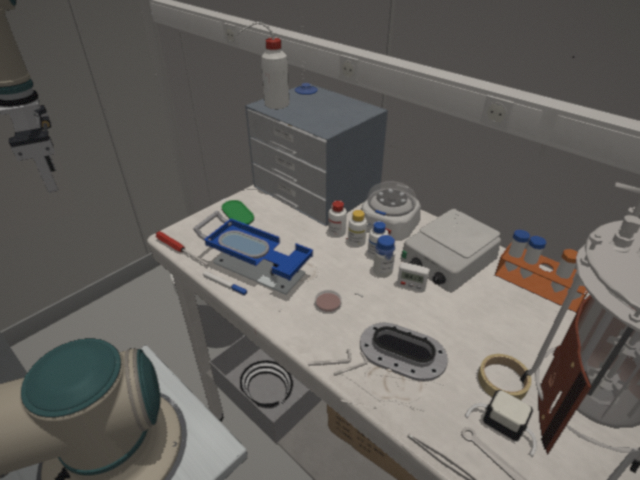

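Top picture: the clear pane in the blue tray, (246,302), is the wanted glass. The green obround at (159,243) is the look-alike. The handle is at (185,310), the slotted low end near (300,288) and the flange at (459,282). Next is one close crop to check the choice and measure the tray.

```bash
python3 - <<'E'
from h import *
c=cap('top')
im=c['color'][:,:,::-1]
cv2.imwrite('pics/crop1.png',cv2.resize(im[230:350,165:345],None,fx=4.4,fy=4.4,interpolation=cv2.INTER_CUBIC)[:600,:800])
hsv=cv2.cvtColor(np.ascontiguousarray(im),cv2.COLOR_BGR2HSV)
m=cv2.inRange(hsv,(105,120,40),(125,255,255)); m[:245]=0;m[345:]=0;m[:,:190]=0;m[:,340:]=0
n,l,s,_=cv2.connectedComponentsWithStats(m);k=1+s[1:,4].argmax();ys,xs=np.where(l==k)
P=np.array([ray(c,(x,y),81)[:2] for x,y in zip(xs,ys)],np.float32)
r=cv2.minAreaRect(P);print('tray',r,cv2.boxPoints(r))
# flange gasket dark
g=cv2.cvtColor(np.ascontiguousarray(im),cv2.COLOR_BGR2GRAY);m=(g<70).astype(np.uint8);m[:255]=0;m[312:]=0;m[:,:420]=0;m[:,500:]=0
n,l,s,_=cv2.connectedComponentsWithStats(m);k=1+s[1:,4].argmax();ys,xs=np.where(l==k)
P=np.array([ray(c,(x,y),27)[:2] for x,y in zip(xs,ys)],np.float32)
r=cv2.minAreaRect(P);print('gasket',r,len(xs), cv2.boxPoints(r))
print(proj(c,[0,0,0]),proj(c,[500,0,0]))
E
```

```text
tray ((455.859130859375, 157.22018432617188), (96.84458923339844, 239.54537963867188), 12.629244804382324) [[382.42114  263.50787 ]
 [434.79565   29.758244]
 [529.2971    50.932495]
 [476.9226   284.68213 ]]
gasket ((490.1548767089844, -231.19857788085938), (58.328948974609375, 127.45209503173828), 17.091344833374023) 1641 [[ 443.54956 -178.85815]
 [ 481.0072  -300.68164]
 [ 536.7602  -283.539  ]
 [ 499.30255 -161.71552]]
[[344.57679966 542.38723257]] [[344.22180833 277.43177979]]
```

View pics/crop1.png

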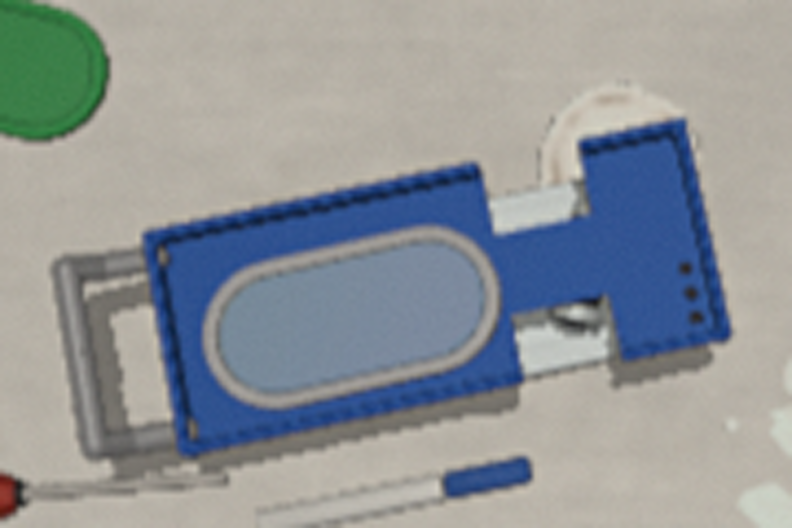

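The crop confirms it: the clear pane lies in the blue tray with the handle at the left, the slots at about crop (545,260), and the drain holes and low corner at about (690,295). The tray measures 239 x 97 mm against a real 236 x 94. That puts its middle at (456,157) with +x at heading 102.6°, and the handle at about (423,305,92). I'm moving above the handle with the fingers partly open.

```bash
python3 -m inch '0.019 -0.0197 0 0 0 2.7 0.3;0.019 -0.0197 0 0 0 2.7 0.3;0.019 -0.0197 0 0 0 2.7 0.3;0.019 -0.0197 0 0 0 2.7 0.3;0.019 -0.0197 0 0 0 2.7 0.3;0.019 -0.0197 0 0 0 2.7 0.3;0.019 -0.0197 0 0 0 2.7 0.3;0.019 -0.0197 0 0 0 2.7 0.3;0.019 -0.0197 0 0 0 2.7 0.3;0.019 -0.0197 0 0 0 2.7 0.3;0.019 -0.0197 0 0 0 2.7 0.3;0.019 -0.0197 0 0 0 2.7 0.3'
python3 - <<'E'
from h import *
c=cap('wrist','w1.png')
C=np.array([455.9,157.2]);ex=np.array([-.2186,.9758]);ey=np.array([-.9758,-.2186])
T=lambda x,y,z:list(C+x*ex+y*ey)+[z]
pts=[T(152,0,92),T(152,38,92),T(152,-38,92),T(118,47,81),T(118,-47,81),T(-118,47,81),T(-118,-47,81)]
print(np.round(proj(c,pts)));im=c['color'][:,:,::-1].copy()
for p in proj(c,pts): cv2.circle(im,tuple(int(v) for v in np.clip(p,-99,999)),3,(0,0,255),-1)
cv2.imwrite('pics/w1.png',im)
o=robot.get_obs();print(o['tool_pos'],o['clock'],o['orientation'],o['gripper_width'])
E
```

```text
clock: 1.95
tool_pos: [422.6, 303.9, 205.6]
orientation: [[-0.975, -0.222, 0.0], [-0.222, 0.975, 0.0], [-0.0, 0.0, -1.0]]
ft_force: [0.6, -0.3, 0.1]
gripper_width: 28.5
gripper_force: 0.0
[[323. 223.]
 [324. 171.]
 [323. 271.]
 [277. 156.]
 [280. 276.]
 [-46. 155.]
 [-19. 275.]]
[426.52118096 300.52393919 205.53544053] 2.0 [[-0.97516469 -0.22144338  0.00408184]
 [-0.22145823  0.97516309 -0.00363381]
 [-0.00317577 -0.00444752 -0.99998507]] 27.889652460941104
```

View pics/w1.png

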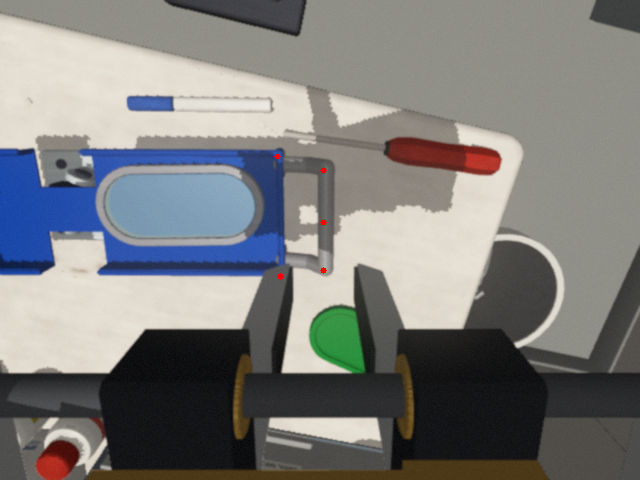

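The wrist view shows the handle bar at (326,218), within 3 mm of my prediction of (323,222). The fingers straddle it with the end wall clear, so I'm descending and gripping.

```bash
python3 -m inch '-0.0015 0.0025 -0.015 0 0 0 0.3;0 0 -0.015 0 0 0 0.3;0 0 -0.015 0 0 0 0.3;0 0 -0.015 0 0 0 0.3;0 0 -0.015 0 0 0 0.3;0 0 -0.015 0 0 0 0.3;0 0 -0.014 0 0 0 0.3;0 0 -0.010 0 0 0 0.3;0 0 -0.008 0 0 0 0.3;0 0 -0.006 0 0 0 0.3;0 0 -0.004 0 0 0 0.3;0 0 0 0 0 0 0.3' && python3 -m inch '0 0 0 0 0 0 0.2;0 0 0 0 0 0 0.1;0 0 0 0 0 0 0;0 0 0 0 0 0 0;0 0 0 0 0 0 0;0 0 0 0 0 0 0' 20
python3 - <<'E'
from h import *
c=cap('wrist','w2.png')
from scipy.spatial.transform import Rotation as R
C=np.array([453.4,159.2]);ex=np.array([-.2186,.9758]);ey=np.array([-.9758,-.2186])
H=np.r_[C-65*ex,36];a=np.r_[-.426*ex-.905*ey,0];a/=np.linalg.norm(a);print('axis',a)
p=np.array([420.35,307.5,73.5]);
prev=p
for k in range(1,13):
    q=H+R.from_rotvec(a*k*0.04).apply(p-H);print(k*0.04,np.round(q-prev,1),np.round(a*np.degrees(.04),2));prev=q
E
```

```text
clock: 3.0
tool_pos: [420.1, 307.4, 73.0]
orientation: [[-0.976, -0.22, -0.001], [-0.22, 0.976, -0.0], [0.001, -0.0, -1.0]]
ft_force: [0.6, -0.9, 0.3]
gripper_width: 28.0
gripper_force: 0.0
clock: 3.5
tool_pos: [421.3, 305.5, 74.0]
orientation: [[-0.975, -0.221, 0.002], [-0.221, 0.975, -0.004], [-0.001, -0.004, -1.0]]
ft_force: [1.9, -6.6, 0.9]
gripper_width: 11.3
gripper_force: 20.0
axis [ 0.97599201 -0.21780634  0.        ]
0.04 [-0.4 -1.6  7.8] [ 2.24 -0.5   0.  ]
0.08 [-0.4 -1.9  7.7] [ 2.24 -0.5   0.  ]
0.12 [-0.5 -2.2  7.7] [ 2.24 -0.5   0.  ]
0.16 [-0.6 -2.5  7.6] [ 2.24 -0.5   0.  ]
0.2 [-0.6 -2.8  7.5] [ 2.24 -0.5   0.  ]
0.24 [-0.7 -3.1  7.3] [ 2.24 -0.5   0.  ]
0.28 [-0.8 -3.4  7.2] [ 2.24 -0.5   0.  ]
0.32 [-0.8 -3.7  7.1] [ 2.24 -0.5   0.  ]
0.36 [-0.9 -3.9  6.9] [ 2.24 -0.5   0.  ]
0.4 [-0.9 -4.2  6.7] [ 2.24 -0.5   0.  ]
0.44 [-1.  -4.5  6.6] [ 2.24 -0.5   0.  ]
0.48 [-1.1 -4.7  6.4] [ 2.24 -0.5   0.  ]
```

View pics/w2.png

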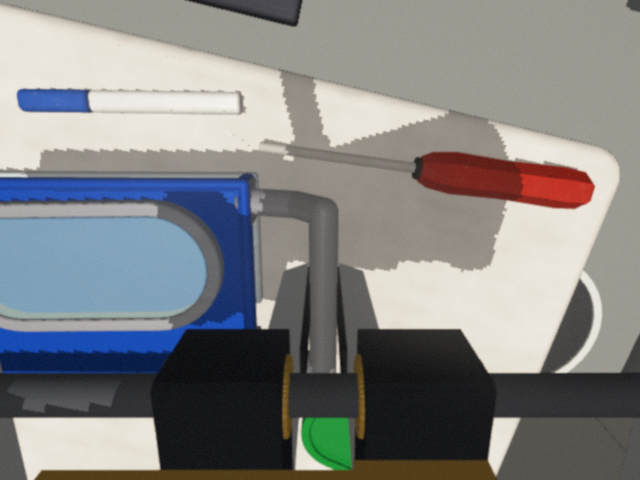

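Handle gripped at 11.3 mm: the bar is between the fingers at (322,300) and the glass is untouched. I'm lifting along the hinge arc.

```bash
python3 -m inch '0.0008 -0.0028 0.0039 1.12 -0.25 0 0;-0.0002 -0.0008 0.0039 1.12 -0.25 0 0;-0.0002 -0.0009 0.0039 1.12 -0.25 0 0;-0.0002 -0.001 0.0039 1.12 -0.25 0 0;-0.0002 -0.0011 0.0039 1.12 -0.25 0 0;-0.0003 -0.0011 0.0038 1.12 -0.25 0 0;-0.0003 -0.0012 0.0038 1.12 -0.25 0 0;-0.0003 -0.0013 0.0038 1.12 -0.25 0 0;-0.0003 -0.0014 0.0038 1.12 -0.25 0 0;-0.0003 -0.0014 0.0037 1.12 -0.25 0 0;-0.0003 -0.0015 0.0037 1.12 -0.25 0 0;-0.0004 -0.0016 0.0037 1.12 -0.25 0 0' && python3 -m inch '-0.0004 -0.0017 0.0036 1.12 -0.25 0 0;-0.0004 -0.0017 0.0036 1.12 -0.25 0 0;-0.0004 -0.0018 0.0036 1.12 -0.25 0 0;-0.0004 -0.0019 0.0035 1.12 -0.25 0 0;-0.0004 -0.0019 0.0035 1.12 -0.25 0 0;-0.0005 -0.002 0.0035 1.12 -0.25 0 0;-0.0005 -0.0021 0.0034 1.12 -0.25 0 0;-0.0005 -0.0021 0.0034 1.12 -0.25 0 0;-0.0005 -0.0022 0.0033 1.12 -0.25 0 0;-0.0005 -0.0023 0.0033 1.12 -0.25 0 0;-0.0005 -0.0023 0.0032 1.12 -0.25 0 0;-0.0006 -0.0024 0.0032 1.12 -0.25 0 0'
python3 -c "
from h import *
c=cap('top');cv2.imwrite('pics/t2.png',cv2.resize(c['color'][220:350,160:345,::-1],None,fx=4,fy=4))
print(vision.look_for('top','sight_glass'))"
```

```text
clock: 4.55
tool_pos: [418.0, 291.1, 119.9]
orientation: [[-0.973, -0.226, 0.053], [-0.208, 0.95, 0.234], [-0.103, 0.216, -0.971]]
ft_force: [0.2, 0.1, -1.7]
gripper_width: 11.5
gripper_force: 20.0
clock: 5.55
tool_pos: [412.5, 266.3, 160.9]
orientation: [[-0.965, -0.243, 0.102], [-0.173, 0.875, 0.452], [-0.199, 0.418, -0.886]]
ft_force: [0.3, -0.8, -2.5]
gripper_width: 11.5
gripper_force: 20.0
[{'centre': [307.5, 290.3], 'conf': 0.83}]
```

View pics/t2.png

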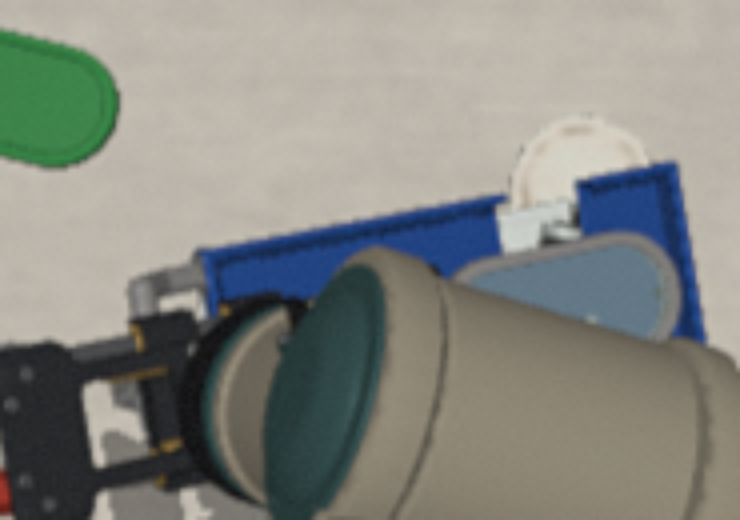

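The tray is up about 0.47 rad, and the glass, around crop (590,290), has slid to the low end. I'll hold for a second, then lower along the same arc.

```bash
python3 -m inch '-0.0006 -0.0024 0.0032 1.12 -0.25 0 0;0 0 0 0 0 0 0;0 0 0 0 0 0 0;0 0 0 0 0 0 0;0 0 0 0 0 0 0;0 0 0 0 0 0 0;0 0 0 0 0 0 0;0 0 0 0 0 0 0;0 0 0 0 0 0 0;0 0 0 0 0 0 0;0 0 0 0 0 0 0;0 0 0 0 0 0 0' && python3 -m inch '0.0006 0.0024 -0.0032 -1.12 0.25 0 0;0.0006 0.0024 -0.0032 -1.12 0.25 0 0;0.0005 0.0023 -0.0032 -1.12 0.25 0 0;0.0005 0.0023 -0.0033 -1.12 0.25 0 0;0.0005 0.0022 -0.0033 -1.12 0.25 0 0;0.0005 0.0021 -0.0034 -1.12 0.25 0 0;0.0005 0.0021 -0.0034 -1.12 0.25 0 0;0.0005 0.002 -0.0035 -1.12 0.25 0 0;0.0004 0.0019 -0.0035 -1.12 0.25 0 0;0.0004 0.0019 -0.0035 -1.12 0.25 0 0;0.0004 0.0018 -0.0036 -1.12 0.25 0 0;0.0004 0.0017 -0.0036 -1.12 0.25 0 0' && python3 -m inch '0.0004 0.0017 -0.0036 -1.12 0.25 0 0;0.0004 0.0016 -0.0037 -1.12 0.25 0 0;0.0003 0.0015 -0.0037 -1.12 0.25 0 0;0.0003 0.0014 -0.0037 -1.12 0.25 0 0;0.0003 0.0014 -0.0038 -1.12 0.25 0 0;0.0003 0.0013 -0.0038 -1.12 0.25 0 0;0.0003 0.0012 -0.0038 -1.12 0.25 0 0;0.0003 0.0011 -0.0038 -1.12 0.25 0 0;0.0002 0.0011 -0.0039 -1.12 0.25 0 0;0.0001 0.0005 -0.0020 -0.56 0.13 0 0;0.0001 0.0005 -0.0019 -0.56 0.12 0 0;0 0 0 0 0 0 0' && python3 -m inch '0.0001 0.0004 -0.002 -0.56 0.13 0 0;0.0001 0.0004 -0.0019 -0.56 0.12 0 0;0.0001 0.0004 -0.002 -0.56 0.13 0 0;0.0001 0.0004 -0.0019 -0.56 0.12 0 0;0 0.0003 -0.0013 -0.4 0.09 0 0;0 0.0003 -0.0013 -0.4 0.08 0 0;0 0.0002 -0.0013 -0.32 0.08 0 0;0 0 0 0 0 0 0;0 0 0 0 0 0 0'
```

```text
clock: 6.65
tool_pos: [412.1, 264.4, 163.5]
orientation: [[-0.964, -0.244, 0.105], [-0.169, 0.867, 0.468], [-0.205, 0.434, -0.877]]
ft_force: [1.7, -2.8, -2.9]
gripper_width: 11.7
gripper_force: 20.0
clock: 7.65
tool_pos: [417.8, 289.8, 122.9]
orientation: [[-0.972, -0.226, 0.056], [-0.206, 0.946, 0.25], [-0.109, 0.232, -0.967]]
ft_force: [2.3, -2.6, -1.9]
gripper_width: 11.0
gripper_force: 20.0
clock: 8.65
tool_pos: [420.8, 303.2, 84.9]
orientation: [[-0.975, -0.221, 0.013], [-0.22, 0.974, 0.058], [-0.025, 0.054, -0.998]]
ft_force: [2.4, -2.7, -2.0]
gripper_width: 11.1
gripper_force: 20.0
clock: 9.4
tool_pos: [421.3, 305.5, 74.0]
orientation: [[-0.975, -0.22, 0.0], [-0.22, 0.975, -0.0], [-0.0, -0.0, -1.0]]
ft_force: [1.3, -2.2, 3.6]
gripper_width: 11.0
gripper_force: 20.0
```

```bash
python3 -m inch '0 0 0 0 0 0 0.12;0 0 0 0 0 0 0.2;0 0 0 0 0 0 0.3;0 0 0 0 0 0 0.3;0 0 0.005 0 0 0 0.3;0 0 0.01 0 0 0 0.3;0 0 0.02 0 0 0 0.3;0 0 0.025 0 0 0 0.3;0 0 0.025 0 0 0 0.3;0 0 0.025 0 0 0 0.3;0 0 0.02 0 0 0 0.3;0 0 0 0 0 0 0.3'
python3 -c "
from h import *
o=robot.get_obs();print(o['joint_pos'],o['tool_pos'])"
```

```text
clock: 10.4
tool_pos: [423.6, 306.9, 208.7]
orientation: [[-0.975, -0.22, 0.008], [-0.22, 0.976, 0.005], [-0.009, 0.003, -1.0]]
ft_force: [0.5, 0.4, 0.2]
gripper_width: 27.9
gripper_force: 0.0
[ 4.93650366e-01  1.90007135e-01  1.61405637e+00  3.34563696e-04
  1.32781655e+00 -1.29897669e+00] [423.60970628 306.89158161 208.74610197]
```

```bash
python3 -m inch '0.0021 -0.0133 0 0 0 -6 0.3;0.0021 -0.0133 0 0 0 -6 0.4;0.0021 -0.0133 0 0 0 -6 0.5;0.0021 -0.0133 0 0 0 -6 1;0.0021 -0.0133 0 0 0 -6 1;0.0021 -0.0133 0 0 0 -6 1;0.0021 -0.0133 0 0 0 -6 1;0.0021 -0.0133 0 0 0 -6 1;0.0021 -0.0133 0 0 0 -6 1;0.0021 -0.0133 0 0 0 -6 1;0.0021 -0.0133 0 0 0 -6 1;0.0021 -0.0133 0 0 0 -6 1' && python3 -m inch '0.0021 -0.0133 0 0 0 -6 1;0.0021 -0.0133 0 0 0 -6 1;0.0021 -0.0133 0 0 0 -6 1;0 0 0 0 0 0 1;0 0 0 0 0 0 1;0 0 0 0 0 0 1'
python3 - <<'E'
from h import *
c=cap('wrist')
C=np.array([454.3,157.2]);ex=np.array([-.2186,.9758]);ey=np.array([-.9758,-.2186])
T=lambda x,y,z:list(C+x*ex+y*ey)+[z]
im=c['color'][:,:,::-1].copy()
pts=[T(-50,12,73),T(-115,12,73),T(15,12,73),T(-50,44,73),T(-50,-20,73),T(-118,47,81),T(-118,-47,81),T(118,47,81),T(118,-47,81)]
for i,p in enumerate(proj(c,pts)): cv2.circle(im,tuple(int(v) for v in np.clip(p,-99,999)),3,(0,0,255) if i<5 else (0,255,0),-1)
print(np.round(proj(c,pts)).tolist())
cv2.imwrite('pics/w3.png',im)
print(robot.get_obs()['joint_pos'], vision.look_for('wrist','sight_glass'))
E
```

```text
clock: 11.4
tool_pos: [445.8, 145.1, 203.0]
orientation: [[-0.506, 0.862, -0.001], [0.862, 0.506, 0.0], [0.001, -0.001, -1.0]]
ft_force: [0.1, 0.2, 0.3]
gripper_width: 93.6
gripper_force: 0.0
clock: 11.9
tool_pos: [452.2, 106.4, 203.2]
orientation: [[-0.222, 0.975, -0.001], [0.975, 0.222, 0.001], [0.001, -0.0, -1.0]]
ft_force: [-1.1, -0.6, 0.5]
gripper_width: 94.0
gripper_force: 0.0
[[326.0, 218.0], [326.0, 295.0], [327.0, 132.0], [285.0, 218.0], [367.0, 218.0], [282.0, 303.0], [399.0, 303.0], [274.0, -30.0], [418.0, -30.0]]
[ 8.09095775e-02  1.10081995e-01  1.72683414e+00  6.41504913e-04
  1.30502708e+00 -1.43017000e-01] [{'centre': [324.4, 211.9], 'conf': 0.89}, {'centre': [282.0, 451.7], 'conf': 0.54}]
```

View pics/w3.png

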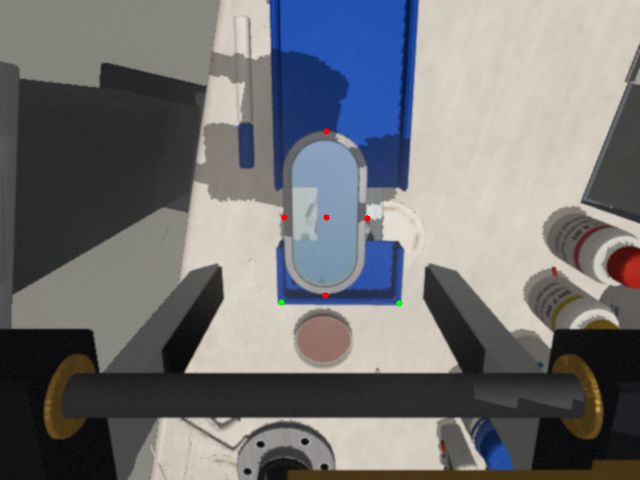

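Picture: the glass is home in the low corner. Its centre is at (325,213), its left edge at 285 by the +y wall and its lower end at about 293 by the end wall, all within a millimetre or two of the prediction. The slots lie either side, so I'm descending through them.

```bash
python3 -m inch '0.001 0 -0.015 0 0 0 1;0 0 -0.02 0 0 0 1;0 0 -0.02 0 0 0 1;0 0 -0.02 0 0 0 1;0 0 -0.02 0 0 0 1;0 0 -0.015 0 0 0 1;0 0 -0.01 0 0 0 1;0 0 -0.008 0 0 0 1;0 0 -0.008 0 0 0 1;0 0 -0.006 0 0 0 1;0 0 -0.004 0 0 0 1;0 0 -0.001 0 0 0 1' && python3 -m inch '0 0 0 0 0 0 0.9;0 0 0 0 0 0 0.85;0 0 0 0 0 0 0.8;0 0 0 0 0 0 0.75;0 0 0 0 0 0 0.7;0 0 0 0 0 0 0.65;0 0 0 0 0 0 0.6;0 0 0 0 0 0 0.6' 25
```

```text
clock: 13.0
tool_pos: [453.4, 106.0, 56.0]
orientation: [[-0.22, 0.975, -0.001], [0.975, 0.22, 0.0], [0.0, -0.001, -1.0]]
ft_force: [-0.5, 0.5, -0.1]
gripper_width: 94.0
gripper_force: 0.0
clock: 13.67
tool_pos: [453.8, 105.9, 56.7]
orientation: [[-0.22, 0.976, 0.001], [0.976, 0.22, 0.0], [-0.0, 0.0, -1.0]]
ft_force: [-0.6, -0.2, 1.6]
gripper_width: 63.6
gripper_force: 25.0
```

Grip at 63.6 mm, the glass width. I'm lifting straight up, then carrying the glass past the flange so the wrist camera sees it clear.

```bash
python3 -m inch '0 0 0.002 0 0 0 0.6;0 0 0.003 0 0 0 0.6;0 0 0.005 0 0 0 0.6;0 0 0.008 0 0 0 0.6;0 0 0.01 0 0 0 0.6;0 0 0.01 0 0 0 0.6;0 0 0.012 0 0 0 0.6;0 0 0.012 0 0 0 0.6;0 0 0.012 0 0 0 0.6;0 0 0.01 0 0 0 0.6;0 0 0.006 0 0 0 0.6;0 0 0 0 0 0 0.6' && python3 -m inch '0.0005 -0.006 0 0 0 0 0.6;0.001 -0.012 0 0 0 0 0.6;0.0015 -0.018 0 0 0 0.5 0.6;0.0015 -0.02 0 0 0 0.5 0.6;0.0015 -0.02 0 0 0 0.5 0.6;0.0015 -0.02 0 0 0 0.5 0.6;0.0015 -0.02 0 0 0 0.5 0.6;0.0015 -0.02 0 0 0 0.5 0.6;0.0015 -0.02 0 0 0 0.5 0.6;0.0015 -0.02 0 0 0 0.5 0.6;0.0015 -0.02 0 0 0 0.5 0.6;0.0015 -0.02 0 0 0 0 0.6' && python3 -m inch '0.0015 -0.02 0 0 0 0 0.6;0.0015 -0.02 0 0 0 0 0.6;0.0015 -0.02 0 0 0 0 0.6;0.0015 -0.02 0 0 0 0 0.6;0.0015 -0.02 0 0 0 0 0.6;0.0015 -0.02 0 0 0 0 0.6;0.0015 -0.02 0 0 0 0 0.6;0.0015 -0.02 0 0 0 0 0.6;0.0015 -0.02 0 0 0 0 0.6;0.0015 -0.02 0 0 0 0 0.6;0.0015 -0.016 0 0 0 0 0.6;0.001 -0.01 0 0 0 0 0.6' && python3 -m inch '0.0005 -0.004 0 0 0 0 0.6;0 0 0 0 0 0 0.6;0 0 0 0 0 0 0.6;0 0 0 0 0 0 0.6;0 0 0 0 0 0 0.6'
python3 - <<'E'
from h import *
c=cap('wrist')
im=c['color'][:,:,::-1].copy()
g=np.array([490.2,-231.2]);t=np.radians(107.1);u=np.array([np.cos(t),np.sin(t)]);v=np.array([-u[1],u[0]])
pts=[list(g+a*u+b*v)+[27] for a,b in [(0,0),(63,0),(-63,0),(0,30),(0,-30)]]
q=proj(c,pts);print(np.round(q,1).tolist())
for p in q: cv2.circle(im,tuple(int(round(v)) for v in np.clip(p,-99,999)),2,(0,0,255),-1)
cv2.imwrite('pics/w4.png',im);cv2.imwrite('/tmp/w4raw.png',c['color'][:,:,::-1])
np.savez('/tmp/c.npz',K=c['camera_matrix'],r=c['rvec'],t=c['tvec'])
print(robot.get_obs()['joint_pos'])
E
```

```text
clock: 14.67
tool_pos: [454.4, 106.0, 148.1]
orientation: [[-0.22, 0.975, 0.003], [0.976, 0.22, 0.0], [-0.0, 0.003, -1.0]]
ft_force: [0.2, 0.1, -1.6]
gripper_width: 63.7
gripper_force: 25.0
clock: 15.67
tool_pos: [469.1, -111.3, 145.6]
orientation: [[-0.296, 0.955, -0.002], [0.955, 0.296, 0.001], [0.001, -0.002, -1.0]]
ft_force: [0.3, 0.5, -1.8]
gripper_width: 63.7
gripper_force: 25.0
clock: 16.67
tool_pos: [487.1, -338.0, 145.5]
orientation: [[-0.295, 0.956, -0.001], [0.956, 0.295, 0.0], [0.001, -0.001, -1.0]]
ft_force: [0.3, -0.3, -1.9]
gripper_width: 63.9
gripper_force: 25.0
clock: 17.08
tool_pos: [488.1, -339.0, 146.6]
orientation: [[-0.297, 0.955, -0.0], [0.955, 0.297, 0.001], [0.001, 0.0, -1.0]]
ft_force: [0.3, -0.0, -2.7]
gripper_width: 63.7
gripper_force: 25.0
[[374.4, 75.4], [377.9, -28.3], [371.3, 167.7], [330.5, 75.3], [418.2, 75.6]]
[-7.24432883e-01  3.42102453e-01  1.55709095e+00  2.89250247e-04
  1.24250642e+00 -1.02571530e+00]
```

View pics/w4.png

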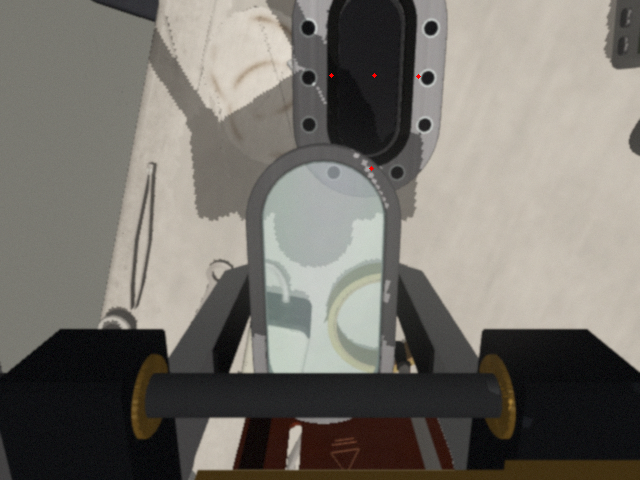

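The wrist view shows the gasket centre about 2 mm to the image left (world -x) of my top-camera estimate. The held glass is straight, with its upper end at about (323,145). I'll refine the flange centre from its bolt holes and check how the glass sits in the fingers.

```bash
python3 - <<'E'
from h import *
d=np.load('/tmp/c.npz');c=dict(camera_matrix=d['K'],rvec=d['r'],tvec=d['t'])
g=cv2.imread('/tmp/w4raw.png',0)
W=[]
for x,y in [(308,28),(308,77),(309,125),(431,28),(428,77),(424,125)]:
    w=g[y-10:y+11,x-10:x+11];m=(w<70);yy,xx=np.where(m);p=(x-10+xx.mean(),y-10+yy.mean());W.append(ray(c,p,10));print(np.round(p,1),m.sum(),np.round(W[-1],1))
W=np.array(W);print('centre',W.mean(0));a=W[[0,3]].mean(0)-W[[2,5]].mean(0);print('ang',np.degrees(np.arctan2(a[1],a[0])))
o=robot.get_obs();p=o['tool_pos'];u=o['orientation'][:,0].copy();v=o['orientation'][:,1]
print(p,'tool x heading',np.degrees(np.arctan2(u[1],u[0])))
zt=p[2]+8.5+8
print('glass end px',proj(c,[p+65*u+[0,0,16.5],p+32*v+40*u+[0,0,16.5],p-32*v+40*u+[0,0,16.5],p-65*u+[0,0,16.5]]))
E
```

```text
[307.6  27.6] 142 [ 436.5 -213.2   10. ]
[308.1  77.1] 142 [ 446.3 -244.6   10. ]
[308.5 124.1] 129 [ 456.1 -276.2   10. ]
[430.5  27.7] 131 [ 519.  -187.7   10. ]
[427.3  77.5] 114 [ 528.7 -219.2   10. ]
[424.2 124.4] 104 [ 538.4 -250.8   10. ]
centre [ 487.49029997 -231.9570664    10.        ]
ang 107.19997762527967
[ 488.13811283 -339.15863203  146.68677782] tool x heading 107.25686791850772
glass end px [[325.698744   146.83672103]
 [404.52029875 209.4765192 ]
 [246.61864031 209.374048  ]
 [325.09049597 426.22307595]]
```

```bash
python3 -m inch '0 0.005 0 0 0 0 0.6;0 0.01 0 0 0 0 0.6;0 0.015 0 0 0 0 0.6;0 0.02 0 0 0 0 0.6;0 0.02 0 0 0 0 0.6;0 0.0165 0 0 0 0 0.6;0 0.01 -0.01 0 0 0 0.6;0 0.007 -0.015 0 0 0 0.6;0 0.003 -0.02 0 0 0 0.6;0 0 -0.02 0 0 0 0.6;0 0 -0.02 0 0 0 0.6;0 0 -0.01 0 0 0 0.6' && python3 -m inch '0 0 -0.01 0 0 0 0.6;0 0 -0.006 0 0 0 0.6;0 0 -0.005 0 0 0 0.6;0 0 0 0 0 0 0.6;0 0 0 0 0 0 0.6;0 0 0 0 0 0 0.6'
python3 - <<'E'
from h import *
for i in range(3): c=cap('wrist'); o=robot.get_obs(); print(o['tool_pos'],o['orientation'][:,0])
im=c['color'][:,:,::-1].copy();cv2.imwrite('pics/w5.png',im)
E
```

```text
clock: 18.13
tool_pos: [486.8, -231.4, 49.7]
orientation: [[-0.297, 0.955, -0.003], [0.955, 0.297, 0.002], [0.003, -0.002, -1.0]]
ft_force: [-1.2, -0.7, -2.3]
gripper_width: 63.5
gripper_force: 25.0
clock: 18.63
tool_pos: [488.7, -234.0, 31.2]
orientation: [[-0.296, 0.955, 0.001], [0.955, 0.296, -0.001], [-0.001, 0.001, -1.0]]
ft_force: [0.6, -0.2, -1.3]
gripper_width: 63.7
gripper_force: 25.0
[ 488.68589384 -234.03324944   31.21252163] [-0.29559584  0.95531233 -0.00120589]
[ 488.62170551 -234.01899003   31.19085998] [-0.29560627  0.95530914 -0.00117533]
[ 488.53454101 -233.93278214   31.10182601] [-0.29557931  0.9553177  -0.00098604]
```

View pics/w5.png

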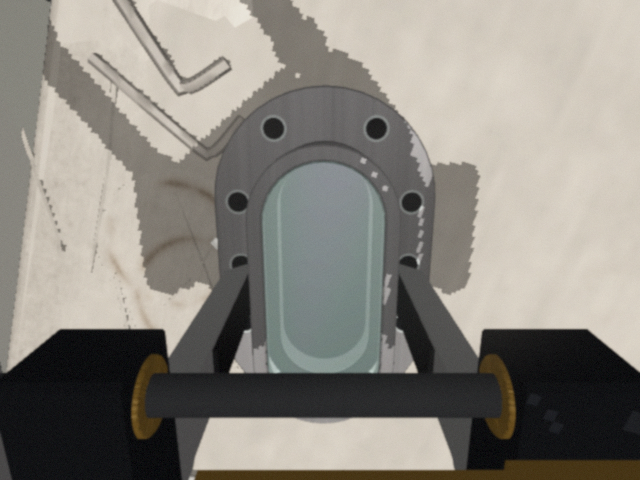

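The glass is centred over the flange: the hole pairs (273/376 and 238/411) have their midpoint at 324.5 and the glass at 324. I'm lowering gently.

```bash
python3 -m inch '0 0.0008 -0.003 0 0 0 0.6;0 0 -0.003 0 0 0 0.6;0 0 -0.002 0 0 0 0.6;0 0 -0.001 0 0 0 0.6;0 0 -0.0005 0 0 0 0.6;0 0 0 0 0 0 0.6;0 0 0 0 0 0 0.6;0 0 0 0 0 0 0.6' && python3 -m inch '0 0 -0.0005 0 0 0 0.6;0 0 -0.0005 0 0 0 0.6;0 0 0 0 0 0 0.6;0 0 0 0 0 0 0.6' && python3 -m inch '0 0 -0.0005 0 0 0 0.6;0 0 -0.0005 0 0 0 0.6;0 0 0 0 0 0 0.6;0 0 0 0 0 0 0.6'
```

```text
clock: 19.45
tool_pos: [488.2, -232.9, 21.1]
orientation: [[-0.296, 0.955, 0.0], [0.955, 0.296, -0.0], [-0.0, 0.0, -1.0]]
ft_force: [0.1, -0.2, -1.8]
gripper_width: 63.8
gripper_force: 25.0
clock: 19.78
tool_pos: [488.1, -232.8, 20.0]
orientation: [[-0.296, 0.955, 0.0], [0.955, 0.296, 0.0], [-0.0, 0.0, -1.0]]
ft_force: [-0.2, 0.6, -2.0]
gripper_width: 63.5
gripper_force: 25.0
clock: 20.12
tool_pos: [488.1, -232.8, 18.9]
orientation: [[-0.296, 0.955, -0.0], [0.955, 0.296, 0.0], [0.0, -0.0, -1.0]]
ft_force: [0.3, 0.3, -1.4]
gripper_width: 63.9
gripper_force: 25.0
```

```bash
python3 -m inch '0 0 -0.0005 0 0 0 0.6;0 0 0 0 0 0 0.6;0 0 0 0 0 0 0.6' && python3 -m inch '0 0 -0.0005 0 0 0 0.6;0 0 0 0 0 0 0.6;0 0 0 0 0 0 0.6'
```

```text
clock: 20.37
tool_pos: [488.2, -232.9, 18.7]
orientation: [[-0.296, 0.955, 0.0], [0.955, 0.296, -0.0], [-0.0, 0.0, -1.0]]
ft_force: [-1.3, -0.3, 1.1]
gripper_width: 63.3
gripper_force: 25.0
clock: 20.62
tool_pos: [488.2, -232.9, 18.7]
orientation: [[-0.296, 0.955, 0.001], [0.955, 0.296, -0.0], [-0.0, 0.0, -1.0]]
ft_force: [-1.5, -0.2, 4.8]
gripper_width: 63.8
gripper_force: 25.0
```

Contact at about 5 N. I'm releasing slowly and rising.

```bash
python3 -m inch '0 0 0 0 0 0 0.7;0 0 0 0 0 0 0.74;0 0 0 0 0 0 0.8;0 0 0 0 0 0 0.9;0 0 0 0 0 0 1;0 0 0 0 0 0 1;0 0 0 0 0 0 1' && python3 -m inch '0 0 0.004 0 0 0 1;0 0 0.01 0 0 0 1;0 0 0.02 0 0 0 1;0 0 0.025 0 0 0 1;0 0 0.025 0 0 0 1;0 0 0.025 0 0 0 1;0 0 0.025 0 0 0 1;0 0 0.02 0 0 0 1;0 0 0.01 0 0 0 1;0 0 0 0 0 0 1;0 0 0 0 0 0 1;0 0 0 0 0 0 1'
python3 - <<'E'
from h import *
c=cap('wrist');o=robot.get_obs()
cv2.imwrite('pics/w6.png',c['color'][:,:,::-1])
q=proj(c,[[487.9,-231.8,35]]);print(q,o['tool_pos'],vision.look_for('wrist','sight_glass'))
E
```

```text
clock: 21.2
tool_pos: [488.1, -232.8, 17.9]
orientation: [[-0.296, 0.955, -0.0], [0.955, 0.296, 0.0], [0.0, -0.0, -1.0]]
ft_force: [0.5, -0.8, -0.6]
gripper_width: 93.6
gripper_force: 0.0
clock: 22.2
tool_pos: [487.3, -232.3, 180.8]
orientation: [[-0.296, 0.955, -0.002], [0.955, 0.296, 0.001], [0.002, -0.001, -1.0]]
ft_force: [0.1, 1.0, -0.1]
gripper_width: 94.1
gripper_force: 0.0
[[325.52351133 212.06166569]] [ 487.19558985 -232.23907377  180.47394877] [{'centre': [323.2, 206.7], 'conf': 0.91}]
```

View pics/w6.png

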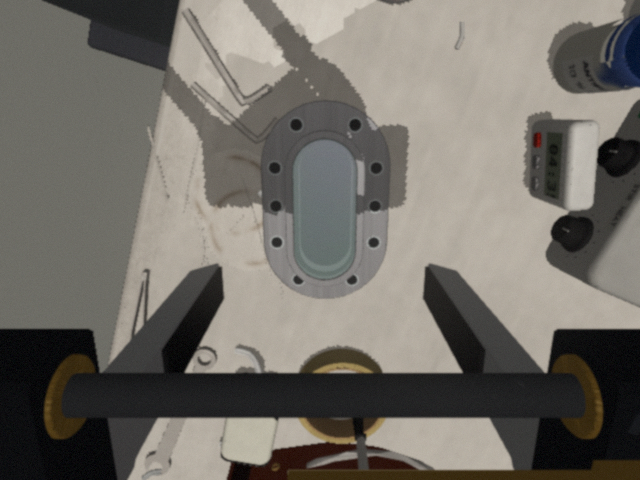

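The glass lies flat on the flange, centre at about (325,208), inside a symmetric ring of holes. I'll check the lengthwise centring with numbers, without another picture.

```bash
python3 - <<'E'
from h import *
c=cap('wrist');g=cv2.cvtColor(c['color'],cv2.COLOR_RGB2GRAY);gs=cv2.imread('pics/w6.png',0)
W=[]
for x,y in [(275,168),(276,206),(277,242),(376,168),(375,206),(373.5,242),(296,125),(355,125),(298,280),(352,280)]:
    x=int(x);w=g[y-7:y+8,x-7:x+8];yy,xx=np.where(w<60);W.append(ray(c,(x-7+xx.mean(),y-7+yy.mean()),10))
W=np.array(W);F=W[:6].mean(0);print('flange',F)
u=np.array([np.cos(np.radians(107.2)),np.sin(np.radians(107.2))]);v=np.array([-u[1],u[0]])
# profiles along u and v through F at z=35
for n,d,L in (('u',u,72),('v',v,40)):
    s=np.r_[np.arange(-L,-L+18),np.arange(L-17,L+1)]
    pr=proj(c,[list(F[:2]+k*d)+[35] for k in s]);print(n)
    vals=cv2.remap(g,pr[:,0].astype(np.float32).reshape(1,-1),pr[:,1].astype(np.float32).reshape(1,-1),1)[0]
    print([(int(a),int(b)) for a,b in zip(s,vals)])
print(robot.get_obs()['clock'])
E
```

```text
flange [ 487.5158499  -232.06282345   10.        ]
u
[(-72, 125), (-71, 127), (-70, 127), (-69, 128), (-68, 127), (-67, 124), (-66, 124), (-65, 124), (-64, 128), (-63, 132), (-62, 132), (-61, 131), (-60, 128), (-59, 111), (-58, 102), (-57, 110), (-56, 118), (-55, 113), (55, 116), (56, 117), (57, 115), (58, 95), (59, 78), (60, 84), (61, 85), (62, 86), (63, 85), (64, 81), (65, 78), (66, 80), (67, 83), (68, 85), (69, 84), (70, 86), (71, 85), (72, 87)]
v
[(-40, 148), (-39, 151), (-38, 150), (-37, 148), (-36, 139), (-35, 136), (-34, 136), (-33, 135), (-32, 125), (-31, 105), (-30, 99), (-29, 107), (-28, 99), (-27, 88), (-26, 82), (-25, 83), (-24, 98), (-23, 113), (23, 113), (24, 111), (25, 103), (26, 85), (27, 80), (28, 88), (29, 96), (30, 108), (31, 115), (32, 114), (33, 125), (34, 131), (35, 135), (36, 134), (37, 135), (38, 125), (39, 97), (40, 84)]
22.35
```

The rim's inner edge is symmetric about the flange centre (about ±58.5 mm lengthwise and ±26 mm across), so the glass is centred within about 1 mm. Handing in.

```bash
python3 -c "
from cell import robot
print(robot.finish_job())"
```

```text
the job is handed in; nothing more can be done
None
```

I tipped the glass home, lowered the tray level, and laid the glass flat on the gasket, centred within about 1 mm by the wrist camera; the job was handed in at about 22 s with the gripper clear, and the timer, bottle and petri dish were never approached.

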